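# Open the locked pedal bin for the cook and close it without a slam

### The arm

A 6-joint arm with a two-finger parallel gripper is mounted at the origin on a cart in front of the work surface, level with it; the furniture and walls round the work are solid. World frame = base frame: x ahead of the robot, y to its left, z up, the work surface at z = 0. Lengths are in m, angles in rad, forces in N, time in s.
With the tool pointing down it reaches from about 0.35 to 0.85 m from the base axis. Payload 8.1 kg.
Tool frame: the origin (TCP) lies midway between the tips of the shut fingers; the grasp point (between the pads) lies 19 mm behind it; z points along the fingers, y is the line along which they close (so a half turn about z gives the same grasp; the last joint's range is limited). The gripper opens to 93 mm and grips with 3 to 60 N. Pads are 15 mm wide; open, the fingers measure 128 mm over their backs; the gripper's body (75 mm by 188 mm) begins 65 mm behind the grasp point.
Start: joints at [-1.309, 0.13, 1.488, -0, 1.523, -0.085], TCP at [0.204, -0.564, 0.219] pointing down, gripper open.
Joint ranges: [-2.96, 2.96], [-0.89, 2.26], [0.02, 2.5], [-1.34, 4.48], [0, 2.73], [-2.66, 2.66]. Speed limits (rad/s): [2.39, 2.39, 2.79, 3.14, 3.14, 3.14].

### API

Orientations are given as a rotation vector (axis times angle).
In Python, from plant import read_state, read_camera, camera_model, close_job gives the robot as it stands. The module is installed in compiled form; this text tells all that it offers.
- The arm moves only by the tool carry_out, never from a script. Its argument "moves" is a list of rows, each an object of numbers: "jaw": the finger opening in m, from 0 to 0.093; "dx", "dy", "dz": the shift along the tool's x, y, z in m; "yaw": the turn about the tool's z in rad. In form: [{"jaw": .., "dx": .., "dy": .., "dz": .., "yaw": ..}, ...]. A call has 1 to 8 rows; each row shifts and turns the commanded pose from where the row before left it, along the tool's axes as they then stand; what a row does not reach is not made up. A row lasts 1/8 s, in which the tool goes at most 62.5 mm and 10.7 degrees, less where a joint would pass 70% of its speed; a pose out of reach is approached as far as the arm can. A call is refused whole if a number of a shift passes 0.0625 or a number of a turn 0.188, either way. A call with a gripper value outside its range is refused whole. The fingers move at their own pace and stop on an object; "grip_force" is the grip in N (left out, the last holds). Time passes only in rows, so rows that do not move let the fingers close. It gives the time, the measured TCP pose, the force, the opening and the grip force at its end, in the units of the state.
- read_state(): the state, without advancing time (a new reading comes with each control period).
- read_camera(name): name is "scene" or "top" or "wrist"; returns the picture (400x640x3 uint8, red, green, blue); there is no depth.
- camera_model(name): a dict with "camera_matrix" (3x3 intrinsics, pixels), "view" (4x4, takes a point from world to camera coordinates). Camera axes: x right, y up, looking along -z (the intrinsics and any distortion apply to the point x, -y, -z); pixel columns grow to the right and rows downward; lengths in m; the calibration is good to about 2 mm. The wrist camera is an equidistant fisheye: a pixel r from the principal point sees the ray r / f radians off the axis. A picture is of the moment at which its call begins: read the wrist's pose just before it. camera_model takes no time and is no camera call; for the wrist camera it gives the pose at the moment of the call.
- close_job(): hands the job in; it is judged then, once.
The state is a dict: "t": time; "q": joint angles; "dq": joint speeds; "joint_torque": joint torques, N m; "tool_pos": TCP position; "orientation": TCP orientation; "force": force on the tool from outside, world axes, zero at the start; "wrist_torque": the same for the moment, N m; "opening": finger opening in m; "gripper_force": force on a finger pad.
Only numpy, scipy, OpenCV 4.12 (cv2) and the standard library are available. Lean on these libraries where they do the work, as an engineer would, in place of code of your own. Each camera call takes 0.05 s, during which the arm holds its last target. There are 200 camera calls.

### The job

My hands are full with a dripping tea bag: please open the little pedal bin on the worktop for me using only your fingertips, without pinching or lifting anything. Push the lock tab on its front fully across so the lid is free, press the pedal right down so the lid stands fully open and keep it there for at least three seconds while I drop the bag in, then let the pedal up slowly so the lid comes down shut without slamming, and push the lock tab fully back. Work the lid only through the pedal, do not touch it, and leave the mug, the teaspoon and the mandarin where they are.

Things in the scene. Friction and masses are not known exactly. Their poses are not given: they have to be found in the camera images.
- bin: Round steel pedal bin standing firm on the worktop (it does not slide or tip), 170 mm in diameter, 185 mm high over the closed lid, black foot and collar. Origin on its axis at the worktop; z up; its front, with pedal and lock, faces its own -x; y to the left seen from the robot. The hinge is at the back, the lid swings up and back and stays within the bin's width.
- lid (a joint): Angle of the steel lid (rad): 0 shut, 1.26 fully open (72 degrees). A rod links it both ways to the pedal: lid angle = 4.2 x pedal angle. Nothing damps it: let go, it falls and slams. Slamming means still closing faster than about 2 rad/s in the last third of the way.
- pedal (a joint): Angle of the pedal (rad): 0 up (lid shut), 0.30 down on its stop. The lid's weight pushes it up; it takes 2 to 8 N at the tread. While locked it hardly moves.
- tread (a point): Centre of the top face of the pedal tread, a black plate 46 mm deep (bin's x) x 92 mm wide (y), 60 mm above the worktop when up and 166 mm in front of the bin's axis. It turns about a pin 20 mm in front of the axis, 34 mm up: fully down it is 44 mm lower (16 mm above the worktop) and 2 mm farther out. The lock tab above stands out to 113 mm from the axis: keep the gripper clear of it.
- lock (a joint): Travel of the lock slide on the bin's front (m): 0 locked (tab at the left end, over the lid's catch), 0.027 unlocked (tab pushed to the right end, the bin's -y). Light friction, about 1.5 N, stays where it is left, stops at both ends; the lid is free from 0.018 on.
- tab (a point): Point on the upright black thumb tab of the lock, in its middle, 11 mm below its top. The tab reaches 102 to 114 mm in front of the bin's axis, is 14 mm wide (bin's y) and spans 142 to 179 mm above the worktop. Push it sideways along the bin's y with the side of the fingertips, tips about 150 mm up: the plate behind it ends 92 mm from the axis, the lid's catch (below 145 mm) 105 mm.
- mug_1: Orange mug, 81 mm across and 101 mm high, loose, to the right of the bin: leave it alone. Origin at its underside.
- teaspoon_1: Steel teaspoon, 132 mm long, 11 mm high, loose, in front of the bin to the right of the pedal: leave it alone. Origin at its underside, near its middle.
- mandarin_1: Mandarin, 49 mm across, loose, in front of the bin to the left of the pedal: leave it alone. Origin at its underside.

How it is judged:
By the outcome, as a careful person would: the job done as asked, in the order asked, and still so for the second after the job is handed in, with the robot touching nothing.
It also fails if it takes over 58 s, if anything falls off the work surface, if the arm or the gripper's body presses on something with over 40 N, if the wrist force passes 120 N, or if a joint passes its speed limit or range.

## Working session

There is one attempt and no reset: what is moved stays moved. The work goes in short steps, Python scripts to look and compute and a tool call to move; the robot and the scene stay as the last step left them, time stands still between calls to the robot, and variables do not carry over. Pictures are saved under pics/ and viewed, at most 10 in all, crops included, and the job is handed in when it is done.

Besides the shell and the picture viewer there is one more tool, called after ">>>" as name(argument=value, ...) on one line, values as JSON. carry_out: Moves the arm, as the interface text tells. Its arguments: {"type":"object","properties":{"moves":{"type":"array","items":{"type":"object","properties":{"jaw":{"type":"number"},"dx":{"type":"number"},"dy":{"type":"number"},"dz":{"type":"number"},"yaw":{"type":"number"}}}},"grip_force":{"type":"number"}},"required":["moves"]}

```bash
mkdir -p pics; python3 - <<'E'
from plant import *
import cv2
s=read_state();print(s['t'],s['tool_pos'],s['orientation'],s['opening'],s['force'])
for n in('scene','top'):
    cv2.imwrite(f'pics/{n}0.png',read_camera(n)[:,:,::-1]); m=camera_model(n);print(n,m)
E
```

```text
0.0 [ 0.20380511 -0.56373339  0.21759369] [-3.09271842e+00 -5.41675292e-01  2.64182682e-04] 0.09261739488570335 [-0.31708676  0.4099657   0.2918109 ]
scene {'camera_matrix': array([[488.99372162,   0.        , 313.06195472],
       [  0.        , 488.99372162, 198.04661112],
       [  0.        ,   0.        ,   1.        ]]), 'view': array([[ 0.99866551, -0.05162608, -0.0013961 , -0.59276473],
       [ 0.04108056,  0.7777074 ,  0.6272827 , -0.0311338 ],
       [-0.03129839, -0.62650295,  0.77879039, -1.31946502],
       [ 0.        ,  0.        ,  0.        ,  1.        ]])}
top {'camera_matrix': array([[419.30230722,   0.        , 326.54688041],
       [  0.        , 419.30230722, 202.19254273],
       [  0.        ,   0.        ,   1.        ]]), 'view': array([[-0.02927609, -0.9995495 , -0.00661134, -0.02987658],
       [ 0.98578955, -0.02996636,  0.16529062, -0.6020058 ],
       [-0.16541427, -0.00167833,  0.98622274, -0.964963  ],
       [ 0.        ,  0.        ,  0.        ,  1.        ]])}
```

View pics/scene0.png

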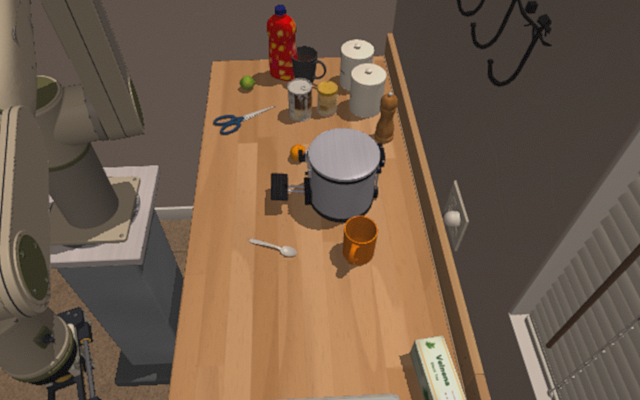

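View pics/top0.png

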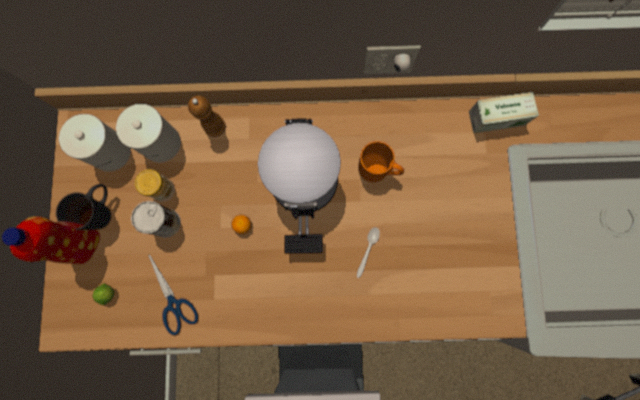

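The top view shows the bin lid at (299,163), the pedal tread at (304,244), the mandarin at (241,225), the spoon at (368,252) and the mug at (378,162). I'll enlarge the front of the bin.

```bash
cat > h.py <<'E'
import numpy as np,cv2
from plant import *
def ray(n,u,v,z):
    m=camera_model(n);K=m['camera_matrix'];V=m['view'];R,t=V[:3,:3],V[:3,3]
    d=np.linalg.inv(K)@[u,v,1];d=R.T@(d*[1,-1,-1]);c=-R.T@t
    return c+d*(z-c[2])/d[2]
def proj(n,p):
    m=camera_model(n);c=(m['view']@np.append(p,1))[:3]*[1,-1,-1];q=m['camera_matrix']@c;return q[:2]/q[2]
E
python3 - <<'E'
from h import *
a=cv2.imread('pics/top0.png');b=cv2.imread('pics/scene0.png')
A=cv2.resize(a[190:265,260:350],None,fx=6,fy=6,interpolation=cv2.INTER_CUBIC)
B=cv2.resize(b[125:225,262:392],None,fx=4,fy=4,interpolation=cv2.INTER_CUBIC)
o=np.zeros((450+0,540,3),np.uint8);o[:]=A
cv2.imwrite('pics/c1.png',o);cv2.imwrite('pics/c2.png',B)
# tread blob
g=a.max(2)[225:262,275:335];M=(g<60).astype(np.uint8)
n,l,st,c=cv2.connectedComponentsWithStats(M);k=1+st[1:,4].argmax();ys,xs=np.nonzero(l==k)
r=cv2.minAreaRect(np.c_[xs+275,ys+225].astype(np.float32));print(r)
pts=cv2.boxPoints(r)
for z in(.06,):
  P=np.array([ray('top',*p,z) for p in pts]);print(P.round(4),P.mean(0),ray('top',*r[0],z))
for nm,u,v,z in(('mand',241,225,.025),('spoon1',375,232,.005),('spoon2',360,276,.005),('mug',378,160,.1),('lid',299,163,.18)):print(nm,ray('top',u,v,z))
E
```

```text
((303.5, 243.5), (19.0, 37.0), 90.0)
[[ 0.5258  0.0527  0.06  ]
 [ 0.5232 -0.0348  0.06  ]
 [ 0.4785 -0.0336  0.06  ]
 [ 0.4811  0.0533  0.06  ]] [0.50217128 0.00939522 0.06      ] [0.5020874  0.00938421 0.06      ]
mand [0.55452916 0.16441175 0.025     ]
spoon1 [ 0.52926026 -0.16650163  0.005     ]
spoon2 [ 0.42220339 -0.12447547  0.005     ]
mug [ 0.68875029 -0.17103362  0.1       ]
lid [0.6658674  0.00841281 0.18      ]
```

View pics/c1.png

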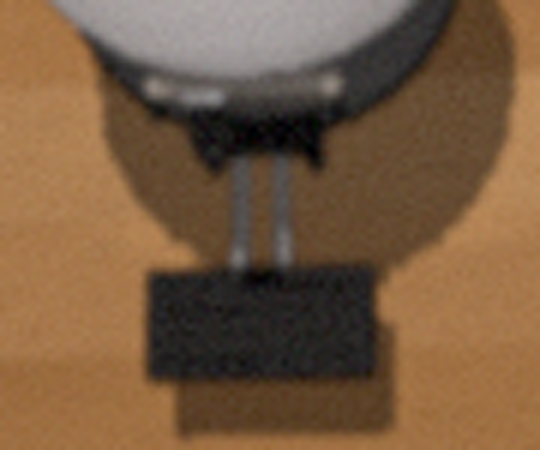

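View pics/c2.png

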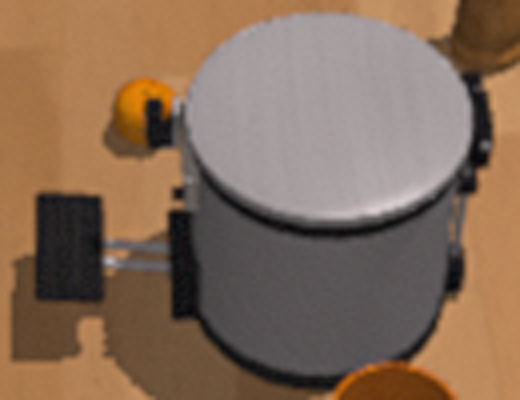

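```bash
python3 - <<'E'
from h import *
a=cv2.imread('pics/top0.png');b=cv2.imread('pics/scene0.png')
def B(p,c=(.668,.009),th=0.):
    R=np.array([[np.cos(th),-np.sin(th)],[np.sin(th),np.cos(th)]]);return np.r_[R@p[:2]+c,p[2]]
# tread corner fit by subpixel edges
for im,n,o,s in((a,'top',(260,190),6),(b,'scene',(262,125),4)):
  I=cv2.resize(im,None,fx=8,fy=8,interpolation=cv2.INTER_CUBIC)
  def dr(P,col):
    q=np.array([proj(n,B(p))for p in P]);cv2.polylines(I,[((q+.5)*8).astype(np.int32)],True,col,1)
  dr([(-.189,-.046,.06),(-.189,.046,.06),(-.143,.046,.06),(-.143,-.046,.06)],(0,255,0))
  for y in(.0135,):
    dr([(-.114,y-.007,.179),(-.114,y+.007,.179),(-.102,y+.007,.179),(-.102,y-.007,.179)],(0,0,255))
    dr([(-.114,y-.007,.142),(-.114,y+.007,.142),(-.114,y+.007,.179),(-.114,y-.007,.179)],(255,0,255))
  t=np.linspace(0,6.28,60);dr([(.085*np.cos(k),.085*np.sin(k),.183) for k in t],(255,255,0))
  dr([(.085*np.cos(k),.085*np.sin(k),.0) for k in t],(0,255,255))
  I=I[190*8:262*8,265*8:345*8] if n=='top' else I[140*8:210*8,265*8:345*8]
  cv2.imwrite(f'pics/d_{n}.png',I)
x=np.vstack([cv2.imread('pics/d_top.png'),cv2.imread('pics/d_scene.png')[:,:640]]);cv2.imwrite('pics/d.png',np.hstack([cv2.imread('pics/d_top.png')[:560,150:550],cv2.imread('pics/d_scene.png')[:560,0:400]]))
E
```

```text
(no output)
```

View pics/d.png

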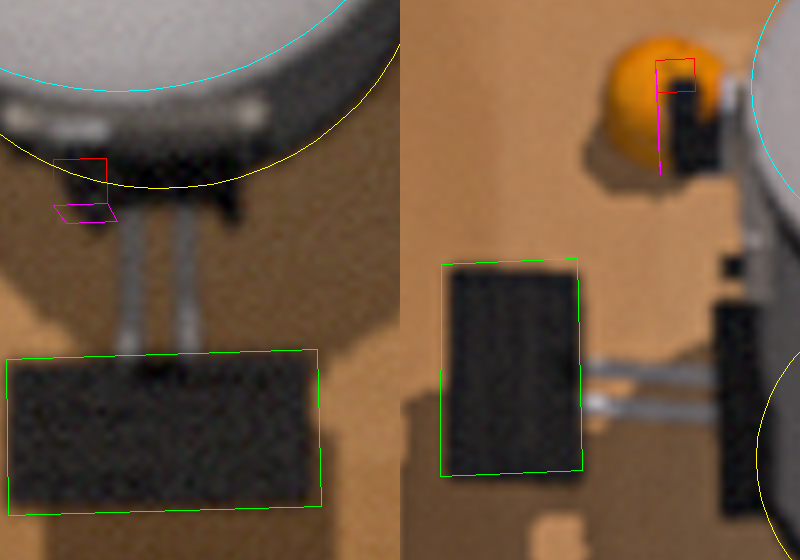

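The overlay fits the tread to within about 3 mm (model tread corners at (5..320, 350..515) in the left panel). The tab sits slightly right of and behind my model, so the bin axis is about (0.670, 0.008) with yaw near 0 and the tab centre is near y 0.020.

>>> carry_out(moves=[{"jaw": 0,"yaw": 0.174,"dz": -0.02},{"jaw": 0,"yaw": 0.174,"dz": -0.01},{"jaw": 0,"dx": 0.04,"dy": -0.045},{"jaw": 0,"dx": 0.04,"dy": -0.045},{"jaw": 0,"dx": 0.04,"dy": -0.045},{"jaw": 0,"dx": 0.04,"dy": -0.045},{"jaw": 0,"dx": 0.04,"dy": -0.045},{"jaw": 0,"dx": 0.04,"dy": -0.045}], grip_force=20)

```text
invalid input at $.moves[0]: expected keys jaw, dx, dy, dz, yaw
```

>>> carry_out(moves=[{"jaw": 0,"dy": -0.06},{"jaw": 0,"dy": -0.06},{"jaw": 0,"dy": -0.06},{"jaw": 0,"dy": -0.06},{"jaw": 0,"dy": -0.06},{"jaw": 0,"dy": -0.05},{"jaw": 0}])

```text
invalid input at $.moves[0]: expected keys jaw, dx, dy, dz, yaw
```

>>> carry_out(moves=[{"jaw": 0,"dx": 0,"dy": 0,"dz": -0.02,"yaw": 0.174},{"jaw": 0,"dx": 0,"dy": 0,"dz": -0.01,"yaw": 0.174},{"jaw": 0,"dx": 0.04,"dy": -0.045,"dz": 0,"yaw": 0},{"jaw": 0,"dx": 0.04,"dy": -0.045,"dz": 0,"yaw": 0},{"jaw": 0,"dx": 0.04,"dy": -0.045,"dz": 0,"yaw": 0},{"jaw": 0,"dx": 0.04,"dy": -0.045,"dz": 0,"yaw": 0},{"jaw": 0,"dx": 0.04,"dy": -0.045,"dz": 0,"yaw": 0},{"jaw": 0,"dx": 0.04,"dy": -0.045,"dz": 0,"yaw": 0}], grip_force=20)

```text
t: 1.1
tool_pos: [0.4451, -0.2928, 0.2483]
orientation: [-3.141, 0.002, 0.0]
force: [0.5, -0.9, 0.0]
opening: 0.0176
gripper_force: 0.0
```

>>> carry_out(moves=[{"jaw": 0,"dx": 0.01,"dy": -0.06,"dz": 0,"yaw": 0},{"jaw": 0,"dx": 0.01,"dy": -0.06,"dz": 0,"yaw": 0},{"jaw": 0,"dx": 0.01,"dy": -0.06,"dz": 0,"yaw": 0},{"jaw": 0,"dx": 0.01,"dy": -0.06,"dz": 0,"yaw": 0},{"jaw": 0,"dx": 0.01,"dy": -0.06,"dz": 0,"yaw": 0},{"jaw": 0,"dx": 0,"dy": -0.06,"dz": 0,"yaw": 0},{"jaw": 0,"dx": 0,"dy": 0,"dz": 0.03,"yaw": 0},{"jaw": 0,"dx": 0,"dy": 0,"dz": 0,"yaw": 0}])

```text
t: 2.1
tool_pos: [0.4927, 0.066, 0.2159]
orientation: [3.141, 0.001, -0.009]
force: [0.1, -1.1, 0.1]
opening: 0.0008
gripper_force: 0.0
```

>>> carry_out(moves=[{"jaw": 0,"dx": 0,"dy": 0,"dz": 0.034,"yaw": 0},{"jaw": 0,"dx": 0,"dy": 0,"dz": 0.03,"yaw": 0},{"jaw": 0,"dx": 0.036,"dy": 0,"dz": 0,"yaw": 0},{"jaw": 0,"dx": 0.03,"dy": 0,"dz": 0,"yaw": 0},{"jaw": 0,"dx": 0,"dy": 0,"dz": 0,"yaw": 0}])

```text
t: 2.72
tool_pos: [0.5622, 0.064, 0.1552]
orientation: [3.141, -0.005, 0.001]
force: [-0.3, -1.0, 0.0]
opening: 0.0006
gripper_force: 0.0
```

```bash
python3 - <<'E'
from h import *
s=read_state();print(s['tool_pos'],s['force'])
im=read_camera('scene')[:,:,::-1];im2=read_camera('top')[:,:,::-1]
f=lambda i:cv2.resize(i,None,fx=5,fy=5,interpolation=cv2.INTER_CUBIC)
cv2.imwrite('pics/e.png',np.hstack([f(im[110:220,260:340]),f(im2[150:260,260:340])]))
E
```

```text
[0.56219259 0.064002   0.15519868] [-0.30926652 -0.95570746  0.0273868 ]
```

View pics/e.png

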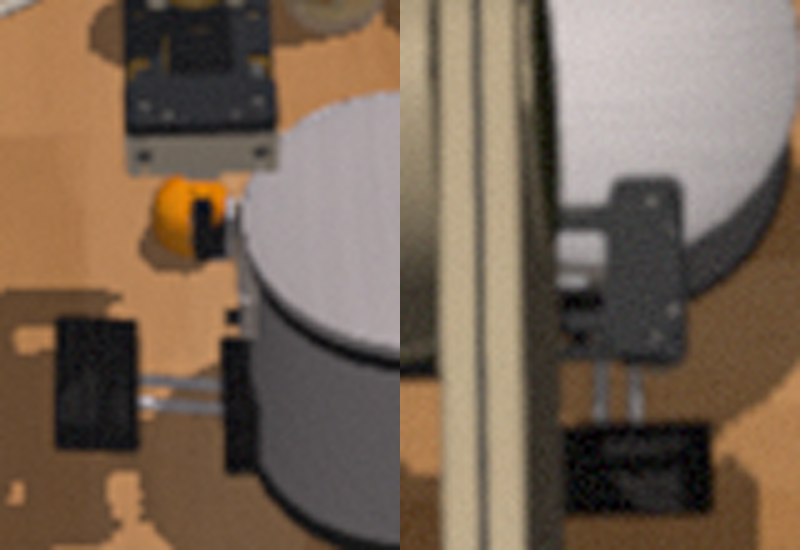

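The gripper stands left of the tab, in line with it in x; the fingers themselves are hidden behind the gripper body. I'll push right.

>>> carry_out(moves=[{"jaw": 0,"dx": -0.002,"dy": 0.01,"dz": 0.002,"yaw": 0},{"jaw": 0,"dx": 0,"dy": 0.008,"dz": 0,"yaw": 0},{"jaw": 0,"dx": 0,"dy": 0.006,"dz": 0,"yaw": 0},{"jaw": 0,"dx": 0,"dy": 0.006,"dz": 0,"yaw": 0},{"jaw": 0,"dx": 0,"dy": 0,"dz": 0,"yaw": 0}])

```text
t: 3.45
tool_pos: [0.5587, 0.0348, 0.1527]
orientation: [3.141, -0.003, 0.0]
force: [-0.3, -0.7, 0.3]
opening: 0.0005
gripper_force: 0.0
```

>>> carry_out(moves=[{"jaw": 0,"dx": 0,"dy": 0.006,"dz": 0,"yaw": 0},{"jaw": 0,"dx": 0,"dy": 0.006,"dz": 0,"yaw": 0}])

```text
t: 3.7
tool_pos: [0.5587, 0.0232, 0.1527]
orientation: [-3.141, 0.001, 0.0]
force: [-0.1, 1.8, 1.7]
opening: 0.0003
gripper_force: 0.8
```

>>> carry_out(moves=[{"jaw": 0,"dx": 0,"dy": 0.005,"dz": 0,"yaw": 0},{"jaw": 0,"dx": 0,"dy": 0.004,"dz": 0,"yaw": 0}])

```text
t: 3.95
tool_pos: [0.5586, 0.0171, 0.1528]
orientation: [-3.136, 0.0, -0.0]
force: [-1.8, 23.2, 3.3]
opening: 0.0002
gripper_force: 12.0
```

>>> carry_out(moves=[{"jaw": 0,"dx": 0,"dy": 0.003,"dz": 0,"yaw": 0},{"jaw": 0,"dx": 0,"dy": 0,"dz": 0,"yaw": 0}])

```text
t: 4.2
tool_pos: [0.5586, 0.017, 0.1528]
orientation: [-3.132, -0.002, -0.0]
force: [-1.5, 26.4, 3.0]
opening: 0.0001
gripper_force: 13.5
```

The tab is against its stop (force jumped to 26 N at y 0.017). I'll back off and go over the tread.

>>> carry_out(moves=[{"jaw": 0,"dx": 0,"dy": -0.013,"dz": 0,"yaw": 0},{"jaw": 0,"dx": -0.03,"dy": 0,"dz": 0,"yaw": 0},{"jaw": 0,"dx": -0.034,"dy": 0,"dz": 0,"yaw": 0},{"jaw": 0,"dx": 0,"dy": 0.018,"dz": 0,"yaw": 0},{"jaw": 0,"dx": 0,"dy": 0,"dz": 0.04,"yaw": 0},{"jaw": 0,"dx": 0,"dy": 0,"dz": 0.03,"yaw": 0},{"jaw": 0,"dx": 0,"dy": 0,"dz": 0.01,"yaw": 0},{"jaw": 0,"dx": 0,"dy": 0,"dz": 0,"yaw": 0}])

```text
t: 5.2
tool_pos: [0.4948, 0.0059, 0.0725]
orientation: [3.141, -0.003, -0.001]
force: [0.5, 0.7, -0.1]
opening: 0.0002
gripper_force: 0.0
```

>>> carry_out(moves=[{"jaw": 0,"dx": 0,"dy": 0,"dz": 0.01,"yaw": 0},{"jaw": 0,"dx": 0,"dy": 0,"dz": 0.005,"yaw": 0},{"jaw": 0,"dx": 0,"dy": 0,"dz": 0.005,"yaw": 0}])

```text
t: 5.58
tool_pos: [0.4951, 0.0062, 0.0534]
orientation: [3.141, -0.001, 0.001]
force: [-4.3, 0.2, 6.6]
opening: 0.0006
gripper_force: 2.8
```

>>> carry_out(moves=[{"jaw": 0,"dx": 0,"dy": 0,"dz": 0.004,"yaw": 0},{"jaw": 0,"dx": 0,"dy": 0,"dz": 0.004,"yaw": 0},{"jaw": 0,"dx": 0,"dy": 0,"dz": 0.004,"yaw": 0},{"jaw": 0,"dx": 0,"dy": 0,"dz": 0.004,"yaw": 0},{"jaw": 0,"dx": 0,"dy": 0,"dz": 0.004,"yaw": 0},{"jaw": 0,"dx": 0,"dy": 0,"dz": 0.004,"yaw": 0}])

```text
t: 6.32
tool_pos: [0.4948, 0.0063, 0.0286]
orientation: [3.141, -0.002, 0.001]
force: [-2.0, -1.3, 3.9]
opening: 0.0005
gripper_force: 1.9
```

>>> carry_out(moves=[{"jaw": 0,"dx": 0,"dy": 0,"dz": 0.004,"yaw": 0},{"jaw": 0,"dx": 0,"dy": 0,"dz": 0.004,"yaw": 0},{"jaw": 0,"dx": 0,"dy": 0,"dz": 0.003,"yaw": 0},{"jaw": 0,"dx": 0,"dy": 0,"dz": 0.003,"yaw": 0},{"jaw": 0,"dx": 0,"dy": 0,"dz": 0,"yaw": 0}])

```text
t: 6.95
tool_pos: [0.4954, 0.0064, 0.0156]
orientation: [-3.142, 0.002, -0.002]
force: [-3.4, 0.1, 10.8]
opening: 0.0001
gripper_force: 5.7
```

>>> carry_out(moves=[{"jaw": 0,"dx": 0,"dy": 0,"dz": 0.002,"yaw": 0},{"jaw": 0,"dx": 0,"dy": 0,"dz": 0,"yaw": 0}])

```text
t: 7.2
tool_pos: [0.4956, 0.0064, 0.0151]
orientation: [3.142, -0.002, 0.002]
force: [-10.8, 0.0, 27.7]
opening: 0.0007
gripper_force: 14.2
```

On the stop at about 28 N. I'll hold for over 3 s and look.

```bash
python3 - <<'E'
from h import *
cv2.imwrite('pics/f.png',read_camera('scene')[:,:,::-1][60:320,180:500])
E
```

```text
(no output)
```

View pics/f.png

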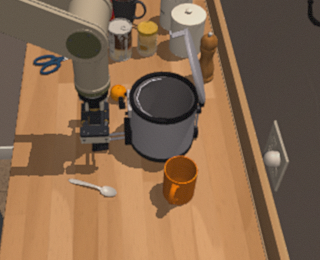

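>>> carry_out(moves=[{"jaw": 0,"dx": 0,"dy": 0,"dz": 0,"yaw": 0},{"jaw": 0,"dx": 0,"dy": 0,"dz": 0,"yaw": 0},{"jaw": 0,"dx": 0,"dy": 0,"dz": 0,"yaw": 0},{"jaw": 0,"dx": 0,"dy": 0,"dz": 0,"yaw": 0},{"jaw": 0,"dx": 0,"dy": 0,"dz": 0,"yaw": 0},{"jaw": 0,"dx": 0,"dy": 0,"dz": 0,"yaw": 0},{"jaw": 0,"dx": 0,"dy": 0,"dz": 0,"yaw": 0},{"jaw": 0,"dx": 0,"dy": 0,"dz": 0,"yaw": 0}])

```text
t: 8.25
tool_pos: [0.4956, 0.0064, 0.0151]
orientation: [3.142, -0.002, 0.002]
force: [-10.6, 0.5, 27.3]
opening: 0.0003
gripper_force: 14.1
```

>>> carry_out(moves=[{"jaw": 0,"dx": 0,"dy": 0,"dz": 0,"yaw": 0},{"jaw": 0,"dx": 0,"dy": 0,"dz": 0,"yaw": 0},{"jaw": 0,"dx": 0,"dy": 0,"dz": 0,"yaw": 0},{"jaw": 0,"dx": 0,"dy": 0,"dz": 0,"yaw": 0},{"jaw": 0,"dx": 0,"dy": 0,"dz": 0,"yaw": 0},{"jaw": 0,"dx": 0,"dy": 0,"dz": 0,"yaw": 0},{"jaw": 0,"dx": 0,"dy": 0,"dz": 0,"yaw": 0},{"jaw": 0,"dx": 0,"dy": 0,"dz": 0,"yaw": 0}])

```text
t: 9.25
tool_pos: [0.4956, 0.0064, 0.0151]
orientation: [3.142, -0.002, 0.002]
force: [-11.1, 0.2, 26.7]
opening: 0.0004
gripper_force: 14.1
```

>>> carry_out(moves=[{"jaw": 0,"dx": 0,"dy": 0,"dz": 0,"yaw": 0},{"jaw": 0,"dx": 0,"dy": 0,"dz": 0,"yaw": 0},{"jaw": 0,"dx": 0,"dy": 0,"dz": 0,"yaw": 0},{"jaw": 0,"dx": 0,"dy": 0,"dz": 0,"yaw": 0},{"jaw": 0,"dx": 0,"dy": 0,"dz": 0,"yaw": 0},{"jaw": 0,"dx": 0,"dy": 0,"dz": 0,"yaw": 0},{"jaw": 0,"dx": 0,"dy": 0,"dz": 0,"yaw": 0},{"jaw": 0,"dx": 0,"dy": 0,"dz": 0,"yaw": 0}])

```text
t: 10.25
tool_pos: [0.4956, 0.0064, 0.0151]
orientation: [3.142, -0.002, 0.002]
force: [-9.9, 0.8, 26.2]
opening: 0.0003
gripper_force: 14.1
```

>>> carry_out(moves=[{"jaw": 0,"dx": 0,"dy": 0,"dz": 0,"yaw": 0},{"jaw": 0,"dx": 0,"dy": 0,"dz": 0,"yaw": 0},{"jaw": 0,"dx": 0,"dy": 0,"dz": 0,"yaw": 0},{"jaw": 0,"dx": 0,"dy": 0,"dz": 0,"yaw": 0},{"jaw": 0,"dx": 0,"dy": 0,"dz": 0,"yaw": 0},{"jaw": 0,"dx": 0,"dy": 0,"dz": 0,"yaw": 0},{"jaw": 0,"dx": 0,"dy": 0,"dz": 0,"yaw": 0},{"jaw": 0,"dx": 0,"dy": 0,"dz": 0,"yaw": 0}])

```text
t: 11.25
tool_pos: [0.4956, 0.0064, 0.0151]
orientation: [3.142, -0.002, 0.002]
force: [-11.3, -1.0, 27.0]
opening: 0.0006
gripper_force: 14.1
```

The picture shows the lid standing up at the back, near (190,60) in the crop, and the bin open. It was held for 4 s. Now a slow release at about 3 mm per row.

>>> carry_out(moves=[{"jaw": 0,"dx": 0,"dy": 0,"dz": -0.002,"yaw": 0},{"jaw": 0,"dx": 0,"dy": 0,"dz": -0.003,"yaw": 0},{"jaw": 0,"dx": 0,"dy": 0,"dz": -0.003,"yaw": 0},{"jaw": 0,"dx": 0,"dy": 0,"dz": -0.003,"yaw": 0},{"jaw": 0,"dx": 0,"dy": 0,"dz": -0.003,"yaw": 0},{"jaw": 0,"dx": 0,"dy": 0,"dz": -0.003,"yaw": 0},{"jaw": 0,"dx": 0,"dy": 0,"dz": -0.003,"yaw": 0},{"jaw": 0,"dx": 0,"dy": 0,"dz": -0.003,"yaw": 0}])

```text
t: 12.25
tool_pos: [0.4944, 0.0064, 0.0358]
orientation: [-3.142, 0.002, 0.001]
force: [-2.6, 0.3, 4.1]
opening: 0.0004
gripper_force: 2.0
```

>>> carry_out(moves=[{"jaw": 0,"dx": 0,"dy": 0,"dz": -0.003,"yaw": 0},{"jaw": 0,"dx": 0,"dy": 0,"dz": -0.003,"yaw": 0},{"jaw": 0,"dx": 0,"dy": 0,"dz": -0.003,"yaw": 0},{"jaw": 0,"dx": 0,"dy": 0,"dz": -0.003,"yaw": 0},{"jaw": 0,"dx": 0,"dy": 0,"dz": -0.003,"yaw": 0},{"jaw": 0,"dx": 0,"dy": 0,"dz": -0.002,"yaw": 0},{"jaw": 0,"dx": 0,"dy": 0,"dz": -0.002,"yaw": 0},{"jaw": 0,"dx": 0,"dy": 0,"dz": -0.002,"yaw": 0}])

```text
t: 13.25
tool_pos: [0.4958, 0.0063, 0.0574]
orientation: [3.141, -0.002, 0.004]
force: [3.8, 0.3, 4.4]
opening: 0.0003
gripper_force: 2.3
```

>>> carry_out(moves=[{"jaw": 0,"dx": 0,"dy": 0,"dz": -0.002,"yaw": 0},{"jaw": 0,"dx": 0,"dy": 0,"dz": -0.002,"yaw": 0},{"jaw": 0,"dx": 0,"dy": 0,"dz": -0.002,"yaw": 0},{"jaw": 0,"dx": 0,"dy": 0,"dz": -0.002,"yaw": 0},{"jaw": 0,"dx": 0,"dy": 0,"dz": -0.002,"yaw": 0},{"jaw": 0,"dx": 0,"dy": 0,"dz": -0.002,"yaw": 0}])

```text
t: 14.0
tool_pos: [0.4939, 0.0064, 0.0682]
orientation: [-3.141, 0.002, 0.002]
force: [-0.7, -0.8, 0.6]
opening: 0.0006
gripper_force: 0.0
```

>>> carry_out(moves=[{"jaw": 0,"dx": 0,"dy": 0,"dz": -0.045,"yaw": 0},{"jaw": 0,"dx": 0,"dy": 0,"dz": -0.04,"yaw": 0},{"jaw": 0,"dx": 0,"dy": 0.035,"dz": 0,"yaw": 0},{"jaw": 0,"dx": 0,"dy": 0.027,"dz": 0,"yaw": 0},{"jaw": 0,"dx": 0.035,"dy": 0,"dz": 0,"yaw": 0},{"jaw": 0,"dx": 0.03,"dy": 0,"dz": 0,"yaw": 0},{"jaw": 0,"dx": 0,"dy": 0,"dz": 0,"yaw": 0}])

```text
t: 14.88
tool_pos: [0.5603, -0.0558, 0.1531]
orientation: [-3.141, 0.002, 0.001]
force: [-1.1, -0.1, -0.8]
opening: 0.0006
gripper_force: 0.0
```

>>> carry_out(moves=[{"jaw": 0,"dx": 0,"dy": -0.01,"dz": 0,"yaw": 0},{"jaw": 0,"dx": 0,"dy": -0.008,"dz": 0,"yaw": 0},{"jaw": 0,"dx": 0,"dy": -0.006,"dz": 0,"yaw": 0},{"jaw": 0,"dx": 0,"dy": -0.006,"dz": 0,"yaw": 0}])

```text
t: 15.38
tool_pos: [0.5594, -0.0252, 0.1539]
orientation: [3.141, -0.001, 0.001]
force: [-0.7, -2.6, -0.0]
opening: 0.0005
gripper_force: 0.8
```

>>> carry_out(moves=[{"jaw": 0,"dx": 0,"dy": -0.006,"dz": 0,"yaw": 0},{"jaw": 0,"dx": 0,"dy": -0.005,"dz": 0,"yaw": 0},{"jaw": 0,"dx": 0,"dy": -0.004,"dz": 0,"yaw": 0}])

```text
t: 15.75
tool_pos: [0.5596, -0.0105, 0.1537]
orientation: [3.141, -0.002, 0.0]
force: [-0.3, -1.7, 0.9]
opening: 0.0005
gripper_force: 0.8
```

>>> carry_out(moves=[{"jaw": 0,"dx": 0,"dy": -0.004,"dz": 0,"yaw": 0},{"jaw": 0,"dx": 0,"dy": 0,"dz": 0,"yaw": 0}])

```text
t: 16.0
tool_pos: [0.5597, -0.0063, 0.1536]
orientation: [-3.141, 0.001, -0.0]
force: [-0.2, -0.0, -0.3]
opening: 0.0006
gripper_force: 0.0
```

>>> carry_out(moves=[{"jaw": 0,"dx": 0,"dy": -0.004,"dz": 0,"yaw": 0},{"jaw": 0,"dx": 0,"dy": 0,"dz": 0,"yaw": 0}])

```text
t: 16.25
tool_pos: [0.5597, -0.0024, 0.1536]
orientation: [-3.141, 0.002, -0.0]
force: [-0.9, -0.5, 0.1]
opening: 0.0001
gripper_force: 0.1
```

>>> carry_out(moves=[{"jaw": 0,"dx": 0,"dy": -0.003,"dz": 0,"yaw": 0},{"jaw": 0,"dx": 0,"dy": 0,"dz": 0,"yaw": 0}])

```text
t: 16.5
tool_pos: [0.5597, 0.0005, 0.1536]
orientation: [-3.141, 0.002, -0.0]
force: [-0.8, -0.8, 0.3]
opening: 0.0003
gripper_force: 0.2
```

>>> carry_out(moves=[{"jaw": 0,"dx": 0,"dy": -0.003,"dz": 0,"yaw": 0},{"jaw": 0,"dx": 0,"dy": 0,"dz": 0,"yaw": 0}])

```text
t: 16.75
tool_pos: [0.5597, 0.0012, 0.1537]
orientation: [3.138, -0.003, 0.0]
force: [-0.2, -10.2, -0.2]
opening: 0.0005
gripper_force: 5.3
```

>>> carry_out(moves=[{"jaw": 0,"dx": 0,"dy": -0.002,"dz": 0,"yaw": 0},{"jaw": 0,"dx": 0,"dy": 0,"dz": 0,"yaw": 0}])

```text
t: 17.0
tool_pos: [0.5597, 0.0016, 0.1537]
orientation: [3.136, -0.005, -0.0]
force: [-0.6, -17.6, -0.3]
opening: 0.0006
gripper_force: 8.7
```

Locked stop reached. I'll retreat and look.

>>> carry_out(moves=[{"jaw": 0,"dx": 0,"dy": 0.014,"dz": 0,"yaw": 0},{"jaw": 0,"dx": -0.03,"dy": 0,"dz": 0,"yaw": 0},{"jaw": 0,"dx": -0.05,"dy": 0,"dz": 0,"yaw": 0},{"jaw": 0,"dx": 0,"dy": 0,"dz": -0.06,"yaw": 0},{"jaw": 0,"dx": -0.03,"dy": 0.05,"dz": 0,"yaw": 0},{"jaw": 0,"dx": 0,"dy": 0.06,"dz": 0,"yaw": 0},{"jaw": 0,"dx": 0,"dy": 0.06,"dz": 0,"yaw": 0},{"jaw": 0,"dx": 0,"dy": 0.06,"dz": 0,"yaw": 0}])

```text
t: 18.0
tool_pos: [0.4492, -0.2403, 0.214]
orientation: [-3.141, 0.001, -0.002]
force: [1.3, -1.1, 0.1]
opening: 0.0006
gripper_force: 0.0
```

>>> carry_out(moves=[{"jaw": 0,"dx": 0,"dy": 0.06,"dz": 0,"yaw": 0},{"jaw": 0,"dx": 0,"dy": 0.06,"dz": 0,"yaw": 0},{"jaw": 0,"dx": 0,"dy": 0,"dz": 0,"yaw": 0},{"jaw": 0,"dx": 0,"dy": 0,"dz": 0,"yaw": 0}])

```text
t: 18.5
tool_pos: [0.4491, -0.3581, 0.2132]
orientation: [-3.14, 0.003, 0.0]
force: [-0.4, 0.7, -0.8]
opening: 0.0005
gripper_force: 0.0
```

```bash
python3 - <<'E'
from h import *
im=read_camera('scene')[:,:,::-1];im2=read_camera('top')[:,:,::-1]
f=lambda i,k:cv2.resize(i,None,fx=k,fy=k,interpolation=cv2.INTER_CUBIC)
cv2.imwrite('pics/g.png',np.hstack([f(im[120:270,245:395],2.6),f(im2[130:280,230:380],2.6)]))
E
```

```text
(no output)
```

View pics/g.png

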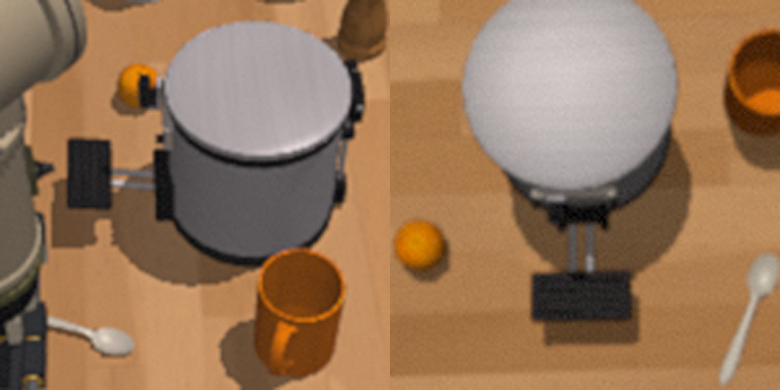

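The lid is shut, the tab is back at its left end (145,92 in the left panel), the pedal is up, and the mug, spoon and mandarin are where they were.

```bash
python3 -c "
from plant import *
print(close_job())"
```

```text
the job is handed in; nothing more can be done
None
```

The job is done and handed in at about 18.6 s: I unlocked the bin, held the lid fully open for 4 s, lowered it slowly until shut and pushed the lock tab fully back, leaving the mug, teaspoon and mandarin where they were.

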